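# Pack the sample bottle and clamp the carrier shut

## Robot

A 7-joint arm with a two-finger parallel gripper is mounted at the origin on a cart in front of the work surface, level with it; the furniture and walls round the work are solid. World frame = base frame: x ahead of the robot, y to its left, z up, the work surface at z = 0. Lengths are in m, angles in rad, forces in N, time in s.
With the tool pointing down it reaches from about 0.425 to 0.925 m from the base axis. Payload 6.8 kg.
Tool frame: the origin (TCP) lies at the very end of the fingers, on their centre line; the grasp point (between the pads) lies 19 mm behind it; z points along the fingers, y is the direction in which the jaws open and shut (so a half turn about z gives the same grasp; the last joint's range is limited). The gripper opens to 85 mm and grips with 20 to 120 N. Pads are 22 mm wide; open, the fingers measure 114 mm over their backs; the gripper's body (76 mm by 85 mm) begins 54 mm behind the grasp point. The pads swing forward as they close: fully open they stand 13 mm farther back than shut.
Start: joints at [-1.261, 0.477, 0.022, 1.555, -0.011, 1.109, -0.083], TCP at [0.274, 0.617, 0.207] pointing down, gripper open.
Joint ranges: [-2.96, 2.96], [-0.34, 2.1], [-1.41, 1.46], [0.24, 2.44], [-1.37, 4.51], [0.17, 1.92], [-2.96, 2.96]. Speed limits (rad/s): [2.39, 2.39, 3.14, 3.14, 3.14, 3.14, 3.14].

## Interface

Orientations are given as a unit quaternion [w, x, y, z].
In Python, from station import bot gives the robot as it stands.
- The arm moves only by the tool move_arm, never from a script. Its argument "commands" is text: rows parted by semicolons, each of 7 numbers parted by spaces: the opening, from 0 (shut) to 1 (fully open), then the shift along the tool's x, y, z in cm, then the turn, a rotation vector about the tool's x, y, z in degrees. In form: gripper tx ty tz rx ry rz; .... A call has 1 to 12 rows; each row shifts and turns the commanded pose from where the row before left it, along the tool's axes as they then stand; what a row does not reach is not made up. A row lasts 1/12 s, in which the tool goes at most 41.7 mm and 7.16 degrees, less where a joint would pass 70% of its speed; a pose out of reach is approached as far as the arm can. A call with a gripper value outside its range is refused whole. The fingers move at their own pace and stop on an object; "force" is the grip in N (left out, the last holds). Time passes only in rows, so rows that do not move let the fingers close. It gives the time, the measured TCP pose, the force and the opening at its end, in the units of the state.
- bot.get_obs(): the state, without advancing time (a new reading comes with each control period).
- bot.read_camera(name): name is "side" or "top" or "wrist"; returns a dict with "img" (384x512x3 uint8, red, green, blue), "K" (3x3 intrinsics, pixels), "rvec" (rotation vector, rad) and "tvec" (3), from world to camera coordinates, as OpenCV has them; the wrist camera has in their place "hand_eye" (4x4, takes a point from camera to tool coordinates, whose origin is the TCP and whose axes are the flange's). Camera axes: x right, y down, z forward; pixel columns grow to the right and rows downward; lengths in m; the calibration is good to about 2 mm. A picture is of the moment at which its call begins: read the wrist's pose just before it. There is no depth.
- bot.hand_in(): hands the job in, once; it reports no verdict.
The state is a dict: "t": time; "q": joint angles; "joint_vel": joint speeds; "joint_torque": joint torques, N m; "eef_pos": TCP position; "tool_rot": TCP orientation; "contact_force": force on the tool from outside, world axes, zero at the start; "torque": the same for the moment, N m; "gripper_width": opening from 0.0 (shut) to 1.0 (fully open).
Only numpy, scipy, OpenCV 4.12 (cv2) and the standard library are available. Lean on these libraries where they do the work, as an engineer would, in place of code of your own. Each camera call takes 0.05 s, during which the arm holds its last target. There are 200 camera calls.

## Task

Take the bottle from the sloping rest and stand it upright in the empty square well of the sample carrier. Then close the carrier's hinged lid fully, and last swing the hold-down bar over and press it fully down onto the lid. Leave the dropper bottle in its well and do not disturb the things standing round about.

Things in the scene. Friction and masses are not known exactly. Their poses are not given: they have to be found in the camera images.
- carrier: Sample carrier, fixed to the bench: aluminium tray 138 (x) x 150 (y) x 65 mm high, walls 4 mm, with a black foam insert whose top is 48 mm up and whose wells have their floor 8 mm up. Origin: centre of the underside; x points from front (robot side) to back (hinge side), y left, z up. 137 mm high with lid shut.
- well (a point): Centre of the floor of the empty 80 x 80 mm well of the carrier, at (0, 26, 8) mm in the carrier's frame; axes as the carrier's. The foam is 40 mm deep round it. The other well, 38 x 38 mm, is centred at (0, -44) mm in the carrier's frame and holds the dropper bottle.
- bottle_center (a point): Centre (62.5 mm up, on the axis) of the bottle to pack: white plastic, black screw cap, 58 mm diameter, 125 mm tall, 0.1 to 0.2 kg. z runs from foot to cap. It starts in the rest, 0.55 rad (32 degrees) off vertical, cap roughly towards the robot. Cap: from 103 mm up 48 mm across, from 115 mm up 40 mm. Larger bottles of the same make at the back are not meant.
- rest: Sloping bottle rest, fixed: grey base plate 130 x 100 x 8 mm, steel trough leaning 0.55 rad from vertical towards the rest's own -x. Origin: centre of the underside. The trough reaches 75 mm up the bottle on its lower side, 62 mm at both flanks; the upper side is open and the cap end free. The foot plate's centre is 32 mm up.
- lid (a joint): Lid of the carrier, rad: 0 shut, 1.5 to 1.68 at the start (standing open). Stiff hinge: it stays at any angle and takes about 2 to 5 N at its front edge to move, all the way down.
- lid_hinge (a point): Middle of the lid's hinge line, at (69, 0, 65) mm in the carrier's frame. Axes turn with the lid: with lid shut they are the carrier's; it opens by turning about +y, so its front edge goes up and back. The lid is a grey hood: 138 mm long (to its -x), 150 mm wide, 72 mm high (to its +z), walls 4 mm, open underneath.
- lid_tab (a point): Outer edge of the lid's black pull tab, at (-166, 0, 40) mm in the frame of lid_hinge; axes as there. The tab is 70 mm wide (y), 8 mm thick (z) and sticks out 28 mm from the lid's front wall; it points up when the lid stands open.
- clamp (a joint): Hold-down bar of the carrier, rad: 0 fully down, level across the lid; 1.9 to 2.3 at the start (swung up and leaning outwards to the right). It stays at any angle and takes 1 to 3 N at its grip to move.
- clamp_pivot (a point): Pivot of the hold-down bar, at (-20, -115, 150) mm in the carrier's frame. Axes turn with the bar: with the bar down they are the carrier's; it opens by turning about +x. It hangs between two steel cheeks, 27 (x) x 22 (y) mm over all, 158 mm high, outside the tray's right wall. The bar runs from here along its own +y, steel 14 x 8 mm, then from 93 to 131 mm a black round grip 22 mm in diameter.
- clamp_grip (a point): Centre of the hold-down bar's black round grip (22 mm diameter, 38 mm long), at (0, 112, 0) mm in the frame of clamp_pivot.
- dropper: Small white dropper bottle, 27 mm diameter, 86 mm tall, already in the carrier's small well; origin at its underside. Leave it.
- tape_roll: Bystander: roll of tape lying flat, 66 mm across, 19 mm high, between rest and carrier; origin at its underside.
- dish: Bystander: flat round dish, 61 mm across, 15 mm high; origin at its underside.
- flask: Bystander: conical flask, 68 mm across, 113 mm high; origin at its underside.
- beaker: Bystander: clear beaker, 60 mm across, 92 mm high, behind the rest; origin at its underside.
There are look-alikes about, which are no part of the job. Of the things like the dropper, leave any that is brown or orange; of the rest the larger one is meant.

How it is judged:
By the outcome, as a careful person would: the job done as asked, in the order asked, and still so for the second after the job is handed in, with the robot touching nothing.
It also fails if it takes over 67 s, if anything falls off the work surface, if the arm or the gripper's body presses on something with over 40 N, if the wrist force passes 120 N, or if a joint passes its speed limit or range.

## Working session

There is one attempt and no reset: what is moved stays moved. The work goes in short steps, Python scripts to look and compute and a tool call to move; the robot and the scene stay as the last step left them, time stands still between calls to the robot, and variables do not carry over. Pictures are saved under pics/ and viewed, about 8 in all and at most 12, crops included, and the job is handed in when it is done.

Besides the shell and the picture viewer there is one more tool, called in YAML: its name, and indented under it one key for each argument. move_arm: Moves the arm, as the interface text tells. Its arguments: {"type":"object","properties":{"commands":{"type":"string"},"force":{"type":"number"}},"required":["commands"]}

```bash
mkdir -p pics; ls; python3 - <<'E'
from station import bot
import cv2
o=bot.get_obs();print({k:(v if isinstance(v,(int,float)) else [round(float(x),4) for x in v]) for k,v in o.items()})
for n in ("side","top"):
    c=bot.read_camera(n);cv2.imwrite(f"pics/{n}0.png",cv2.resize(c["img"][:,:,::-1],(800,600),interpolation=cv2.INTER_CUBIC));print(n,c["K"],c["rvec"],c["tvec"])
print(bot.read_camera("wrist")["hand_eye"])
E
```

```text
pics
{'t': 0.0, 'q': [-1.2611, 0.4778, 0.0224, 1.5565, -0.0115, 1.1093, -0.0831], 'joint_vel': [0.0, -0.0019, 0.0007, 0.0007, 0.0007, 0.0007, 0.0006], 'joint_torque': [0.0002, -59.6444, 1.6076, -28.12, 0.0123, 0.0093, 0.0], 'eef_pos': [0.2737, 0.6164, 0.206], 'tool_rot': [-0.0001, 0.2074, 0.9783, -0.0009], 'contact_force': [-0.6413, -0.9429, 0.7041], 'torque': [0.0045, 0.0076, -0.0242], 'gripper_width': 1.003316794513741}
side [[422.49926482   0.         262.06582952]
 [  0.         422.49926482 199.14804699]
 [  0.           0.           1.        ]] [ 1.32638473 -1.85827291  1.13452344] [0.31978987 0.30285951 0.70875105]
top [[487.9859926    0.         260.31501582]
 [  0.         487.9859926  197.41546946]
 [  0.           0.           1.        ]] [ 2.12816145 -2.13330589  0.14503147] [0.16141013 0.53521439 1.43881533]
[[ 6.24293520e-04 -9.58038375e-01 -2.86639291e-01  7.33636654e-02]
 [ 9.99999805e-01  5.92588862e-04  1.97357898e-04  5.30320474e-04]
 [-1.92171886e-05 -2.86639358e-01  9.58038558e-01 -1.66397786e-01]
 [ 0.00000000e+00  0.00000000e+00  0.00000000e+00  1.00000000e+00]]
```

View pics/top0.png

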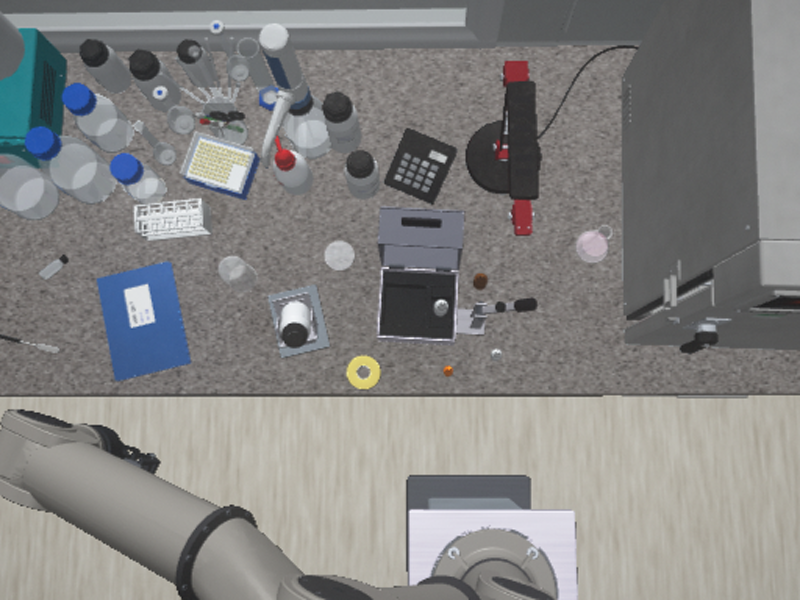

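View pics/side0.png

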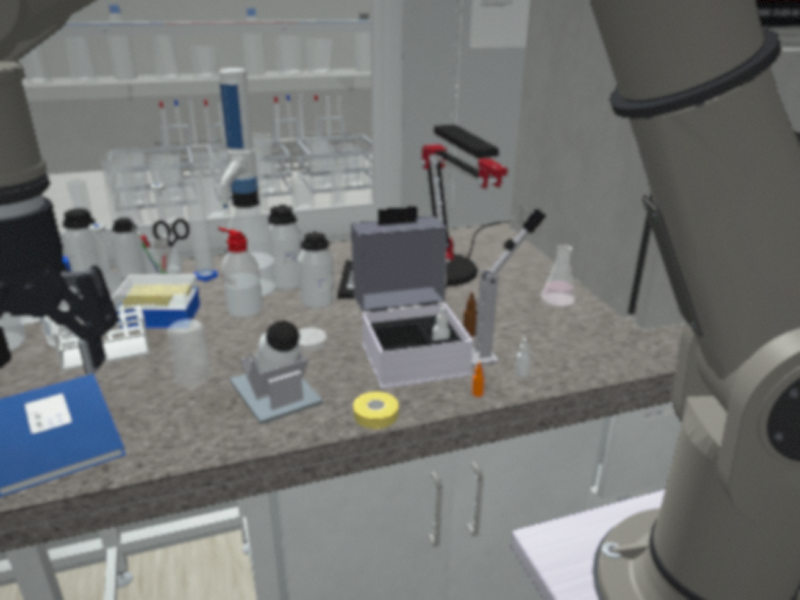

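The top view shows the rest at about (298,320), bottle cap at (294,334), the carrier tray at (418,304), the open lid above it, the clamp grip at (525,305) and the tape at (364,372). The side view agrees. Next I enlarge both.

```bash
python3 - <<'E'
from station import bot
import cv2
for n,(x0,y0,w,h) in dict(top=(164,124,190,126),side=(140,125,220,150)).items():
    im=bot.read_camera(n)["img"][y0:y0+h,x0:x0+w,::-1]
    s=800/w; im=cv2.resize(im,None,fx=s,fy=s,interpolation=cv2.INTER_CUBIC)
    for k in range(0,w,20): cv2.putText(im,str(x0+k),(int(k*s),10),0,.35,(0,255,255),1);cv2.line(im,(int(k*s),12),(int(k*s),18),(0,255,255),1)
    for k in range(0,h,20): cv2.putText(im,str(y0+k),(0,int(k*s)),0,.35,(0,255,255),1)
    cv2.imwrite(f"pics/{n}1.png",im);print(im.shape)
E
```

```text
(531, 800, 3)
(545, 800, 3)
```

View pics/top1.png

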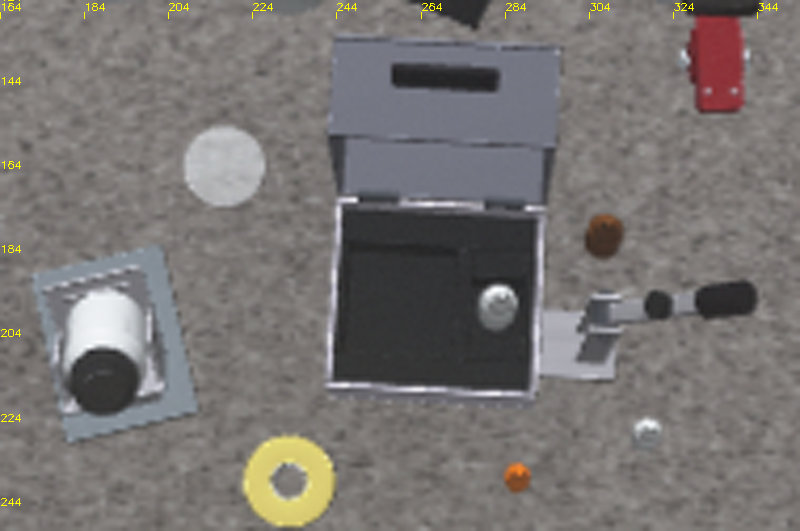

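View pics/side1.png

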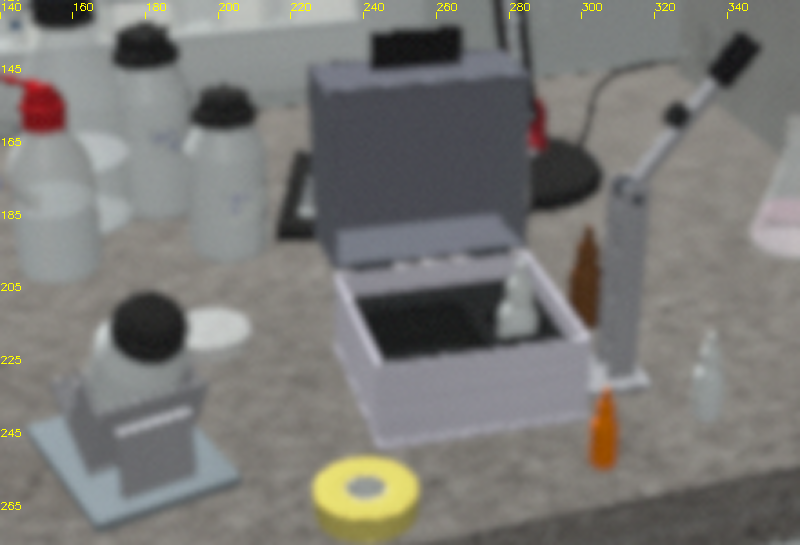

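```bash
cat > h.py <<'E'
import numpy as np,cv2
from station import bot
from scipy.optimize import least_squares
from scipy.spatial.transform import Rotation as R
C={n:bot.read_camera(n) for n in("side","top")}
def T(n,u,v): return np.array([164+u/4.2105,124+v/4.2105]) if n=="top" else np.array([140+u/3.636,125+v/3.636])
def proj(n,P):
    c=C[n];return cv2.projectPoints(np.array(P,float).reshape(-1,3),c["rvec"],c["tvec"],c["K"],None)[0][:,0]
def pose(p,P,z=0):
    return R.from_euler('z',p[2]).apply(np.atleast_2d(P))+[p[0],p[1],z]
def lidp(a,P): # lid frame->carrier
    return R.from_euler('y',a).apply(np.atleast_2d(P))+[.069,0,.065]
def clp(a,P): return R.from_euler('x',-0+a).apply(np.atleast_2d(P))+[-.020,-.115,.150]
E
python3 - <<'E'
from h import *
x,y=.069,.075
rim={(x,y):dict(top=(340,200),side=(335,272)),(x,-y):dict(top=(546,208),side=(522,250)),(-x,-y):dict(top=(535,393),side=(592,342)),(-x,y):dict(top=(327,387),side=(380,363))}
def f(p):
    r=[]
    for k,d in rim.items():
        P=pose(p,(*k,.065))
        for n,uv in d.items(): r+=list((proj(n,P)[0]-T(n,*uv)))
    P=pose(p,lidp(p[3],[(-.166,.035,.044),(-.166,-.035,.044),(-.166,.035,.036),(-.166,-.035,.036)]))
    for n,uv in dict(side=(417,32),top=(445,88)).items():
        q=P[:2] if n=="side" else P[2:]
        if n=="side": r+=list(proj(n,q).mean(0)-T(n,*uv))
    g=pose(p,clp(p[4],(0,.112,0)));e=pose(p,clp(p[4],(0,.131,0)))
    r+=list(proj("side",g)[0]-T("side",734,60))+list(proj("top",g)[0]-T("top",727,299))
    return np.array(r)
s=least_squares(f,[.6,.1,0,1.6,2.1],loss='soft_l1');print("carrier",s.x.round(4),f(s.x).round(1))
# rest plate
C4=[(.065,.05),(.065,-.05),(-.065,-.05),(-.065,.05)]
pt=[(35,275),(158,248),(197,408),(68,440)];ps=[None,(238,478),(100,524),(30,432)]
for sw in(0,1):
  D=C4 if not sw else [(b,a) for a,b in C4]
  def g(p):
    r=[]
    for k,t in zip(C4,pt): r+=list(proj("top",pose(p,(*k,.008)))[0]-T("top",*t))
    for k,t in zip([C4[1],C4[2],C4[3]],[(238,478),(100,524),(30,432)]): r+=list(proj("side",pose(p,(*k,.008)))[0]-T("side",*t))
    return np.array(r)
s2=least_squares(g,[.6,.35,0]);print("rest",s2.x.round(4),g(s2.x).round(1))
def tri(a,b):
    return least_squares(lambda P:np.r_[proj("top",P)[0]-T("top",*a),proj("side",P)[0]-T("side",*b)],[.6,.2,.1])
t=tri((104,380),(150,328));print("cap",t.x,t.fun.round(1), "in rest", R.from_euler('z',-s2.x[2]).apply(t.x-[*s2.x[:2],0]))
for n,a,z in(("tape",(289,481),.019),("dish",(224,166),.015),("bluelid?",(647,432),.05)):
    c=C["top"];Rm=cv2.Rodrigues(c["rvec"])[0];d=Rm.T@np.linalg.solve(c["K"],[*T("top",*a),1]);o=-Rm.T@c["tvec"];print(n,(o+d*(z-o[2])/d[2]).round(3))
E
```

```text
carrier [ 0.5408  0.1379 -0.0551  1.5564  2.2374] [-0.8 -0.7 -0.6 -0.  -0.  -0.2  1.2 -0.4  0.5  1.4  0.2 -1.1 -0.4  0.2
 -0.2  1.2  0.2 -1.1 -0.1 -0.1  0.2 -0.1]
rest [ 0.5194  0.3861 -0.3249] [  7.8  -9.1   8.5   7.2 -14.8   8.6 -14.4  -9.2  -9.5 -22.3  21.5  -4.1
  -3.4  21. ]
cap [0.4750677  0.36340994 0.12153943] [ 0.2  0.1 -0.2 -0. ] in rest [-0.03478328 -0.03567777  0.12153943]
tape [0.414 0.245 0.019]
dish [0.649 0.296 0.015]
bluelid? [ 0.446 -0.011  0.05 ]
```

```bash
python3 - <<'E'
from h import *
C4=[(.065,.05),(.065,-.05),(-.065,-.05),(-.065,.05)]
pt=[(35,275),(158,248),(197,408),(68,440)];ps=[(30,432),None,(238,478),(100,524)]
def g(p):
    r=[]
    for k,t,q in zip(C4,pt,ps):
        P=pose(p,(*k,.008)); r+=list(proj("top",P)[0]-T("top",*t))
        if q: r+=list(proj("side",P)[0]-T("side",*q))
    return np.array(r)
s=least_squares(g,[.54,.38,.2]);p=s.x;print("rest",p.round(4),g(p).round(1))
cap=np.array([.4751,.3634,.1215]);print("cap in rest",R.from_euler('z',-p[2]).apply(cap-[*p[:2],0]))
ax=R.from_euler('z',p[2]).apply([-np.sin(.55),0,np.cos(.55)]);print("axis",ax,"foot",cap-.117*ax,R.from_euler('z',-p[2]).apply(cap-.117*ax-[*p[:2],0]))
E
```

```text
rest [0.5162 0.376  0.233 ] [-1.   0.  -1.3 -2.   0.9 -0.9  0.6  1.2  1.6 -0.8 -0.3  1.1 -0.7  0.3]
cap in rest [-0.04286832 -0.00277766  0.1215    ]
axis [-0.50856723 -0.12067024  0.85252452] foot [0.53460237 0.37751842 0.02175463] [ 0.01828608 -0.00277766  0.02175463]
```

```bash
cat > plan.py <<'E'
from h import *
def cur():
    o=bot.get_obs();q=np.array(o["tool_rot"]);return np.array(o["eef_pos"]),R.from_quat(q[[1,2,3,0]])
def tool(z,y):
    z=np.array(z,float);z/=np.linalg.norm(z);y=np.array(y,float);y-=z*(y@z);y/=np.linalg.norm(y)
    return R.from_matrix(np.c_[np.cross(y,z),y,z])
def rows(way,g,start=None):
    """way: list of (pos,Rot,n)"""
    p,r=start or cur();out=[]
    for P,Q,n in way:
        p0,r0=p,r;rv=(r0.inv()*Q).as_rotvec()
        for i in range(1,n+1):
            pt=p0+(np.array(P)-p0)*i/n;rt=r0*R.from_rotvec(rv*i/n)
            t=(r.inv().apply(pt-p)*100).round(1);a=np.degrees((r.inv()*rt).as_rotvec()).round(1)
            if np.linalg.norm(t)>4.17 or np.linalg.norm(a)>7.16: print("FAST",t,a)
            p=p+r.apply(t/100);r=r*R.from_rotvec(np.radians(a))
            out.append(f"{g} "+" ".join(f"{v:g}" for v in [*t,*a]))
    for k in range(0,len(out),12): print("; ".join(out[k:k+12]))
    return p,r
REST=np.array([.5162,.376,.233]);CAR=np.array([.5408,.1379,-.0551])
def inrest(P): return pose(REST,P)[0]
def incar(P): return pose(CAR,P)[0]
rz=lambda a,v:R.from_euler('z',a).apply(v)
AX=rz(REST[2],[-np.sin(.55),0,np.cos(.55)]);FOOT=inrest([.012,0,.032])
RG=tool(-AX,rz(REST[2],[0,1,0]))
E
python3 - <<'E'
from plan import *
P=FOOT+.19*AX;print(P,cur()[0])
mid=(cur()[0]+P)/2+[0,0,.04]
rows([(mid,cur()[1]*R.from_rotvec((cur()[1].inv()*RG).as_rotvec()/2),6),(P,RG,6)],1)
E
```

```text
[0.43124873 0.35584021 0.19397966] [0.27386974 0.6169449  0.20700465]
1 -2.1 -1.5 -0.6 -0.9 -2.5 -3; 1 -2 -1.5 -0.5 -0.8 -2.6 -3.1; 1 -2 -1.7 -0.4 -0.9 -2.5 -3; 1 -1.9 -1.7 -0.3 -0.8 -2.5 -3; 1 -1.8 -1.9 -0.4 -0.9 -2.6 -3; 1 -1.7 -1.9 -0.2 -0.8 -2.5 -3.1; 1 -1.3 -2.1 1.1 -0.9 -2.5 -3; 1 -1.1 -2.1 1 -0.8 -2.6 -3; 1 -0.9 -2.3 1.1 -0.9 -2.5 -3.1; 1 -0.8 -2.2 1.1 -0.8 -2.5 -3; 1 -0.6 -2.4 1.1 -0.9 -2.6 -3; 1 -0.4 -2.4 1.1 -0.9 -2.5 -3
```

move_arm:
  commands: "1 -2.1 -1.5 -0.6 -0.9 -2.5 -3; 1 -2 -1.5 -0.5 -0.8 -2.6 -3.1; 1 -2 -1.7 -0.4 -0.9 -2.5 -3; 1 -1.9 -1.7 -0.3 -0.8 -2.5 -3; 1 -1.8 -1.9 -0.4 -0.9 -2.6 -3; 1 -1.7 -1.9 -0.2 -0.8 -2.5 -3.1; 1 -1.3 -2.1 1.1 -0.9 -2.5 -3; 1 -1.1 -2.1 1 -0.8 -2.6 -3; 1 -0.9 -2.3 1.1 -0.9 -2.5 -3.1; 1 -0.8 -2.2 1.1 -0.8 -2.5 -3; 1 -0.6 -2.4 1.1 -0.9 -2.6 -3; 1 -0.4 -2.4 1.1 -0.9 -2.5 -3"

```text
t: 1.55
eef_pos: [0.4314, 0.3549, 0.1943]
tool_rot: [0.271, -0.113, 0.955, 0.033]
contact_force: [2.1, -0.2, 0.7]
gripper_width: 0.999
```

```bash
python3 - <<'E'
from plan import *
c=bot.read_camera("wrist");o=bot.get_obs()
p,r=cur();print(p,np.degrees((r.inv()*RG).as_rotvec()),o["q"])
np.savez("w1.npz",K=c["K"],he=c["hand_eye"],p=p,q=r.as_quat())
cv2.imwrite("pics/w1.png",cv2.resize(c["img"][:,:,::-1],(768,576)));print(c["K"])
E
```

```text
[0.43122986 0.35208592 0.19297463] [-0.15421641 -0.08356101 -0.11705832] [-1.18838156  0.10656392  0.15507029  2.2498952   0.79794051  0.5305947
  0.11500505]
[[306.84796684   0.         250.09299837]
 [  0.         306.84796684 194.47293661]
 [  0.           0.           1.        ]]
```

View pics/w1.png

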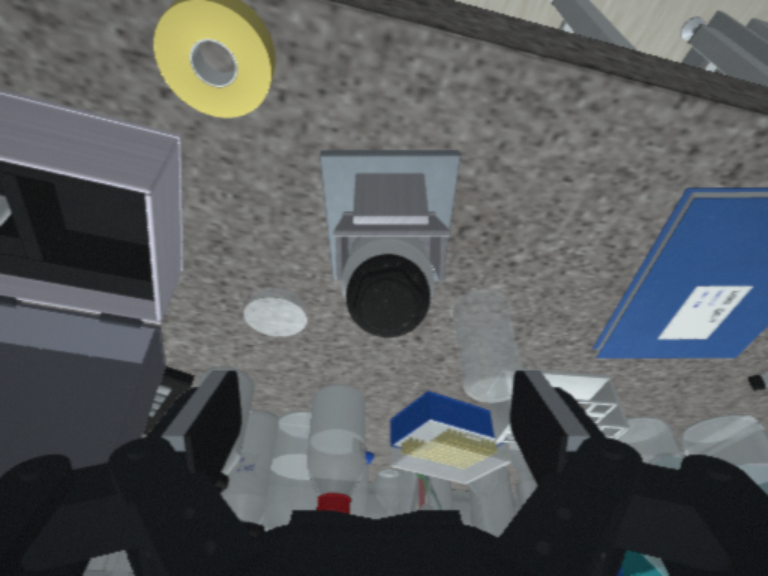

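The wrist view shows the cap centred at (388,296) with a radius of about 42 px, and the rest plate's near edge from (320,152) to (460,152). The bottle lies slightly to tool +y.

```bash
cat >> plan.py <<'E'
def wproj(w,P):
    P=np.atleast_2d(P);r=R.from_quat(w["q"]);t=r.inv().apply(P-w["p"]);H=np.linalg.inv(w["he"])
    c=t@H[:3,:3].T+H[:3,3];u=c@w["K"].T;return u[:,:2]/u[:,2:],c[:,2]
E
python3 - <<'E'
from plan import *
w=np.load("w1.npz")
for h in(.115,.125): print(h,[v*1.5 if i==0 else v for i,v in enumerate(wproj(w,FOOT+h*AX))])
print("plate",wproj(w,[inrest([-.065,.05,.008]),inrest([-.065,-.05,.008])])[0]*1.5)
print("rim",wproj(w,[incar([-.069,.075,.065]),incar([.069,.075,.065])])[0]*1.5)
def f(s): # adjust rest x,y,yaw and foot x
    REST2=s[:3];m=lambda P:pose(REST2,P)[0]
    F=m([s[3],0,.032]);A=rz(s[2],[-np.sin(.55),0,np.cos(.55)])
    a,_=wproj(w,F+.116*A);b,_=wproj(w,[m([-.065,.05,.008]),m([-.065,-.05,.008])])
    return np.r_[a[0]-[388/1.5,296/1.5],b[0]-[460/1.5,152/1.5],b[1]-[320/1.5,152/1.5],(s[:3]-REST)*[300,300,150],(s[3]-.012)*300]
s=least_squares(f,[*REST,.012]);print(s.x,f(s.x).round(1))
E
```

```text
0.115 [array([[380.77825622, 296.08370593]]), array([0.25230786])]
0.125 [array([[380.95955916, 301.66691649]]), array([0.24272356])]
plate [[451.35047193 148.73201162]
 [308.0741804  148.97910463]]
rim [[136.61617125 184.05801135]
 [151.63387175 321.23272539]]
[0.51714295 0.38184067 0.23078133 0.00964786] [ 2.   0.3 -0.7 -0.2 -2.4 -0.2  0.3  1.8 -0.3 -0.7]
```

```bash
python3 - <<'E'
from plan import *
for i in range(4):
    o=bot.get_obs();print(o["t"],np.round(o["eef_pos"],4),np.round(o["q"],4));bot.read_camera("wrist")
E
```

```text
1.9 [0.4314 0.3574 0.1951] [-1.1899  0.108   0.1521  2.2434  0.7968  0.5307  0.1152]
1.95 [0.4314 0.3573 0.195 ] [-1.19    0.1082  0.1521  2.2436  0.7971  0.5307  0.1152]
2.0 [0.4313 0.357  0.1948] [-1.19    0.1082  0.1522  2.2439  0.7972  0.5307  0.1151]
2.05 [0.4313 0.3567 0.1946] [-1.19    0.1082  0.1524  2.2443  0.7973  0.5306  0.1151]
```

```bash
python3 - <<'E'
from plan import *
o=bot.get_obs();p,r=cur();c=bot.read_camera("wrist")
np.savez("w2.npz",K=c["K"],he=c["hand_eye"],p=p,q=r.as_quat());w=np.load("w2.npz")
im=c["img"].astype(int);g=im.max(2)
m=((g<45)).astype(np.uint8);m[225:]=0;m[:150]=0
n,l,st,ce=cv2.connectedComponentsWithStats(m)
for i in range(1,n):
    if st[i,4]>800: print(st[i],ce[i])
print(p,o["joint_vel"].round(3) if hasattr(o["joint_vel"],'round') else '')
for h in(.115,.125): print(wproj(w,FOOT+h*AX))
E
```

```text
[   0  150   94   46 3483] [ 48.46224519 169.10134941]
[ 222  166   55   54 2300] [248.92695652 192.13217391]
[0.43124422 0.35601222 0.19426863] [ 0.    -0.002  0.003  0.005  0.002 -0.001 -0.   ]
(array([[248.85554775, 195.3070595 ]]), array([0.25245054]))
(array([[248.82871794, 198.96822975]]), array([0.24287179]))
```

```bash
python3 - <<'E'
from plan import *
P=FOOT+.063*AX+RG.apply([.0015,0,0]);rows([(P,RG,9)],1)
E
```

```text
1 0 0 1.4 0 0 -0; 1 0 0 1.4 0 0 -0; 1 0.1 0 1.4 0 0 -0; 1 -0 0 1.5 0 0 -0; 1 -0 0 1.4 0 0 -0; 1 0 0 1.4 0 0 -0; 1 0 0 1.4 0 0 -0; 1 0 0 1.4 0 0 -0; 1 0.1 0 1.4 0 0 -0
```

move_arm:
  commands: "1 0 0 1.4 0 0 0; 1 0 0 1.4 0 0 0; 1 0.1 0 1.4 0 0 0; 1 0 0 1.5 0 0 0; 1 0 0 1.4 0 0 0; 1 0 0 1.4 0 0 0; 1 0 0 1.4 0 0 0; 1 0 0 1.4 0 0 0; 1 0.1 0 1.4 0 0 0; 1 0 0 0 0 0 0; 1 0 0 0 0 0 0; 1 0 0 0 0 0 0"
  force: 45

```text
t: 3.35
eef_pos: [0.494, 0.3707, 0.0852]
tool_rot: [0.27, -0.112, 0.956, 0.032]
contact_force: [0.5, -0.1, 0.9]
gripper_width: 1.004
```

move_arm:
  commands: "0 0 0 0 0 0 0; 0 0 0 0 0 0 0; 0 0 0 0 0 0 0; 0 0 0 0 0 0 0; 0 0 0 0 0 0 0; 0 0 0 0 0 0 0; 0 0 0 0 0 0 0; 0 0 0 0 0 0 0"
  force: 45

```text
t: 4.02
eef_pos: [0.4944, 0.371, 0.0859]
tool_rot: [0.27, -0.112, 0.956, 0.033]
contact_force: [-3.7, -1.7, 7.2]
gripper_width: 0.545
```

```bash
python3 - <<'E'
from plan import *
c=bot.read_camera("wrist");o=bot.get_obs();print(o["eef_pos"],o["contact_force"],o["gripper_width"],FOOT+.063*AX)
cv2.imwrite("pics/w3.png",c["img"][:,:,::-1])
E
```

```text
[0.49441365 0.37096367 0.0858418 ] [-3.22200401 -1.24396512  6.57665689] 0.5449162641002695 [0.49583625 0.37116748 0.08570904]
```

View pics/w3.png

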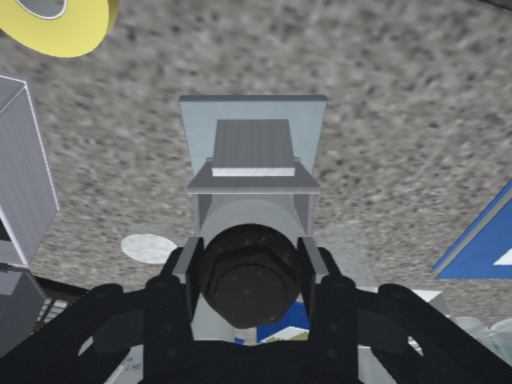

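The pads have closed at 0.545 (about 46–48 mm), on the cap's 48 mm ring. The bottle sits about 12 mm lower along its axis than the model, as the triangulated cap also suggested. I lift it along the axis and check.

move_arm:
  commands: "0 0 0 -0.4 0 0 0; 0 0 0 -0.8 0 0 0; 0 0 0 -1 0 0 0; 0 0 0 -1.2 0 0 0; 0 0 0 -1.2 0 0 0; 0 0 0 -1.2 0 0 0; 0 0 0 -1.2 0 0 0; 0 0 0 -1.2 0 0 0; 0 0 0 -0.8 0 0 0; 0 0 0 0 0 0 0; 0 0 0 0 0 0 0; 0 0 0 0 0 0 0"
  force: 60

```text
t: 5.17
eef_pos: [0.4485, 0.3593, 0.1611]
tool_rot: [0.27, -0.112, 0.956, 0.032]
contact_force: [0.6, -0.6, -1.8]
gripper_width: 0.537
```

```bash
python3 - <<'E'
from plan import *
o=bot.get_obs();p,r=cur();print(p,o["contact_force"],o["gripper_width"])
c=bot.read_camera("side");im=c["img"][150:250,120:270,::-1]
w=bot.read_camera("wrist")["img"][190:384,100:400,::-1]
a=cv2.resize(im,None,fx=4,fy=4,interpolation=cv2.INTER_CUBIC)
b=cv2.resize(w,None,fx=.66,fy=.66)
A=np.zeros((530,600,3),np.uint8);A[:400]=a;A[400:400+b.shape[0],:b.shape[1]]=b;cv2.imwrite("pics/s2.png",A)
for h in (.063,.076): print(h,[(proj("side",p-r.apply([0,0,1])*(d-h))[0]-[120,150])*4 for d in(0,.125)])
E
```

```text
[0.44850699 0.35924833 0.16087924] [ 0.01589341 -0.18976121 -1.48488669] 0.5362833756557608
0.063 [array([238.32985854, 279.26203006]), array([274.3688038 , 153.27699683])]
0.076 [array([235.00574892, 290.88246066]), array([270.23741052, 167.71953158])]
```

View pics/s2.png

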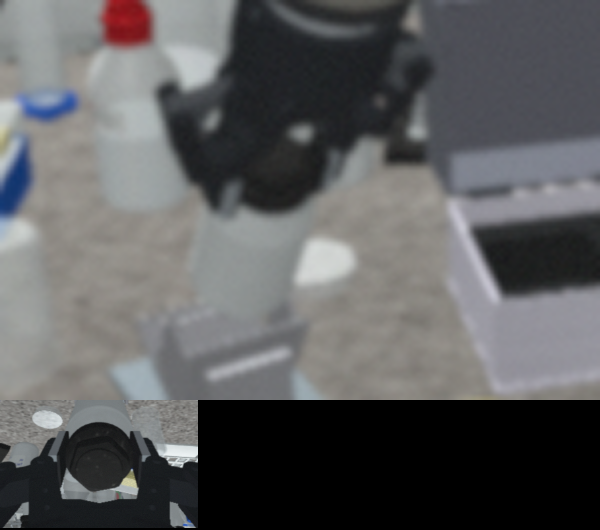

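```bash
python3 - <<'E'
from plan import *
p,r=cur();a=np.radians(20)
U=tool([0,0,-1],[-np.sin(a),np.cos(a),0]);W=incar([-.003,.026,0]);print(W)
rows([(p+[-.01,0,.06],r,4),([W[0],W[1],.20],U,14),([W[0],W[1],.20],U,6)],0)
E
```

```text
[0.53923643 0.16402576 0.        ]
0 -0.6 0.1 -1.4 0 0 0; 0 -0.6 0 -1.4 0 0 0; 0 -0.5 0.1 -1.4 0 0 0; 0 -0.6 0 -1.4 0 0 0; 0 -0.2 -1.5 0.3 -0.1 2.2 -0.5; 0 -0.3 -1.5 0.3 -0.2 2.3 -0.4; 0 -0.2 -1.6 0.3 -0.1 2.2 -0.5; 0 -0.3 -1.5 0.3 -0.1 2.3 -0.5; 0 -0.2 -1.5 0.3 -0.2 2.2 -0.4; 0 -0.3 -1.6 0.2 -0.1 2.3 -0.5; 0 -0.2 -1.5 0.3 -0.1 2.2 -0.4; 0 -0.2 -1.5 0.2 -0.1 2.3 -0.5
0 -0.3 -1.6 0.2 -0.2 2.2 -0.5; 0 -0.2 -1.5 0.3 -0.1 2.3 -0.4; 0 -0.2 -1.6 0.2 -0.1 2.2 -0.5; 0 -0.2 -1.5 0.1 -0.2 2.3 -0.5; 0 -0.2 -1.6 0.2 -0.1 2.2 -0.4; 0 -0.2 -1.5 0.2 -0.1 2.3 -0.5; 0 -0 -0 -0 -0 -0 0; 0 -0 -0 -0 -0 -0 0; 0 -0 -0 -0 -0 -0 0; 0 -0 -0 -0 -0 -0 0; 0 -0 -0 -0 -0 -0 0; 0 -0 -0 -0 -0 -0 0
```

move_arm:
  commands: "0 -0.6 0.1 -1.4 0 0 0; 0 -0.6 0 -1.4 0 0 0; 0 -0.5 0.1 -1.4 0 0 0; 0 -0.6 0 -1.4 0 0 0; 0 -0.2 -1.5 0.3 -0.1 2.2 -0.5; 0 -0.3 -1.5 0.3 -0.2 2.3 -0.4; 0 -0.2 -1.6 0.3 -0.1 2.2 -0.5; 0 -0.3 -1.5 0.3 -0.1 2.3 -0.5; 0 -0.2 -1.5 0.3 -0.2 2.2 -0.4; 0 -0.3 -1.6 0.2 -0.1 2.3 -0.5; 0 -0.2 -1.5 0.3 -0.1 2.2 -0.4; 0 -0.2 -1.5 0.2 -0.1 2.3 -0.5"

```text
t: 6.47
eef_pos: [0.4958, 0.2472, 0.2093]
tool_rot: [0.116, -0.149, 0.982, 0.014]
contact_force: [-0.3, 0.7, -1.4]
gripper_width: 0.54
```

move_arm:
  commands: "0 -0.3 -1.6 0.2 -0.2 2.2 -0.5; 0 -0.2 -1.5 0.3 -0.1 2.3 -0.4; 0 -0.2 -1.6 0.2 -0.1 2.2 -0.5; 0 -0.2 -1.5 0.1 -0.2 2.3 -0.5; 0 -0.2 -1.6 0.2 -0.1 2.2 -0.4; 0 -0.2 -1.5 0.2 -0.1 2.3 -0.5; 0 0 0 0 0 0 0; 0 0 0 0 0 0 0; 0 0 0 0 0 0 0; 0 0 0 0 0 0 0; 0 0 0 0 0 0 0"

```text
t: 7.38
eef_pos: [0.538, 0.1653, 0.2]
tool_rot: [0.0, -0.175, 0.985, 0.0]
contact_force: [0.5, 0.6, -1.2]
gripper_width: 0.539
```

```bash
python3 - <<'E'
from plan import *
o=bot.get_obs();p,r=cur();print(p,r.as_matrix().round(3),o["contact_force"],o["gripper_width"],np.round(o["q"],2))
c=bot.read_camera("side");im=c["img"][90:270,170:350,::-1]
w=bot.read_camera("wrist")["img"][:,:,::-1]
A=np.zeros((400,800,3),np.uint8);A[:,:400]=cv2.resize(im,(400,400),interpolation=cv2.INTER_CUBIC);A[:300,400:]=cv2.resize(w,(400,300));cv2.imwrite("pics/s3.png",A)
for h in (.063,.076,.09): print(h,[((proj("side",p-r.apply([0,0,1])*(d-h))[0]-[170,90])/.45).round() for d in(0,.125)])
E
```

```text
[0.53821347 0.16506547 0.20014236] [[-0.939 -0.343  0.   ]
 [-0.343  0.939  0.001]
 [-0.     0.001 -1.   ]] [ 0.35271138 -0.13807524 -1.26618005] 0.5386293429548905 [-0.62  0.3   0.26  1.85 -0.09  1.    1.6 ]
0.063 [array([192., 211.]), array([194., 104.])]
0.076 [array([192., 222.]), array([194., 116.])]
0.09 [array([192., 233.]), array([193., 128.])]
```

View pics/s3.png

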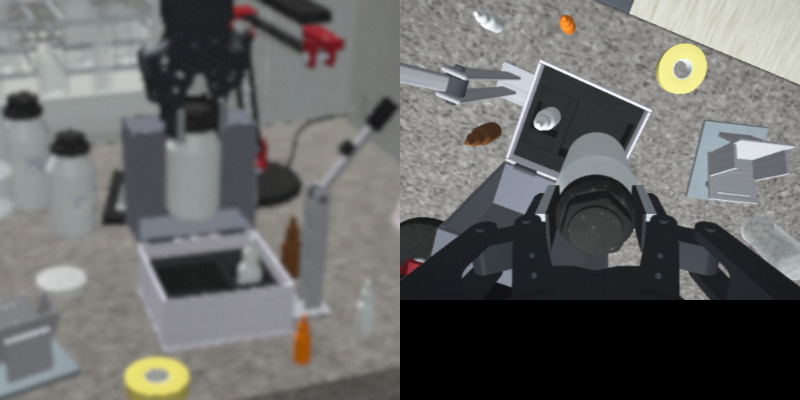

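The bottle is held upright over the well. Its foot projects at about (193,215) in the left panel, so h is about 65 mm. I lower it most of the way, then in small steps while watching the force.

move_arm:
  commands: "0 0 0 1 0 0 0; 0 0 0 1.2 0 0 0; 0 0 0 1.4 0 0 0; 0 0 0 1.5 0 0 0; 0 0 0 1.5 0 0 0; 0 0 0 1.4 0 0 0; 0 0 0 1.2 0 0 0; 0 0 0 1 0 0 0; 0 0 0 0.6 0 0 0; 0 0 0 0 0 0 0; 0 0 0 0 0 0 0; 0 0 0 0 0 0 0"

```text
t: 8.58
eef_pos: [0.5393, 0.1646, 0.0926]
tool_rot: [0.001, -0.174, 0.985, 0.0]
contact_force: [-0.0, 0.2, -2.1]
gripper_width: 0.538
```

move_arm:
  commands: "0 0 0 0.3 0 0 0; 0 0 0 0.3 0 0 0; 0 0 0 0.3 0 0 0; 0 0 0 0.1 0 0 0; 0 0 0 0 0 0 0; 0 0 0 0 0 0 0; 0 0 0 0 0 0 0"

```text
t: 9.17
eef_pos: [0.5388, 0.1644, 0.082]
tool_rot: [0.0, -0.174, 0.985, 0.0]
contact_force: [-0.0, -0.4, -1.7]
gripper_width: 0.543
```

move_arm:
  commands: "0 0 0 0.3 0 0 0; 0 0 0 0.3 0 0 0; 0 0 0 0.2 0 0 0; 0 0 0 0 0 0 0; 0 0 0 0 0 0 0; 0 0 0 0 0 0 0"

```text
t: 9.67
eef_pos: [0.5386, 0.1644, 0.0739]
tool_rot: [-0.0, -0.174, 0.985, 0.0]
contact_force: [-0.0, -0.4, -1.9]
gripper_width: 0.54
```

move_arm:
  commands: "0 0 0 0.2 0 0 0; 0 0 0 0.2 0 0 0; 0 0 0 0 0 0 0; 0 0 0 0 0 0 0; 0 0 0 0 0 0 0"

```text
t: 10.08
eef_pos: [0.5414, 0.1655, 0.0733]
tool_rot: [0.003, -0.174, 0.985, 0.001]
contact_force: [-3.3, -1.1, 22.2]
gripper_width: 0.541
```

Touchdown at TCP z = 0.073, which matches the expected floor at 8 + 65 mm. I ease off, open part way and withdraw upward.

move_arm:
  commands: "0 0 0 -0.2 0 0 0; 0 0 0 -0.1 0 0 0; 0.62 0 0 0 0 0 0; 0.7 0 0 0 0 0 0; 0.76 0 0 0 0 0 0; 0.76 0 0 0 0 0 0; 0.76 0 0 0 0 0 0; 0.76 0 0 0 0 0 0"

```text
t: 10.75
eef_pos: [0.5386, 0.1644, 0.0728]
tool_rot: [-0.0, -0.174, 0.985, 0.0]
contact_force: [-0.1, -0.2, -0.0]
gripper_width: 0.759
```

move_arm:
  commands: "0.76 0 0 -0.5 0 0 0; 0.76 0 0 -1 0 0 0; 0.76 0 0 -1.5 0 0 0; 0.76 0 0 -2 0 0 0; 0.76 0 0 -2.5 0 0 0; 0.76 0 0 -2.5 0 0 0; 0.76 0 0 -2.5 0 0 0; 0.76 0 0 -2 0 0 0; 0.76 0 0 -1 0 0 0; 0.76 0 0 0 0 0 0; 0.76 0 0 0 0 0 0; 0.76 0 0 0 0 0 0"

```text
t: 11.75
eef_pos: [0.5378, 0.1641, 0.2267]
tool_rot: [-0.001, -0.174, 0.985, -0.0]
contact_force: [0.0, 0.2, 0.2]
gripper_width: 0.754
```

```bash
python3 - <<'E'
from plan import *
p,r=cur();print(p,np.round(bot.get_obs()["q"],2))
c=bot.read_camera("side");im=c["img"][90:270,170:350,::-1]
w=bot.read_camera("wrist")["img"][:,:,::-1]
A=np.zeros((400,800,3),np.uint8);A[:,:400]=cv2.resize(im,(400,400),interpolation=cv2.INTER_CUBIC);A[:300,400:]=cv2.resize(w,(400,300));cv2.imwrite("pics/s4.png",A)
for h in(0,.125):print(((proj("side",incar([0,.026,.008+h]))[0]-[170,90])/.45).round())
E
```

```text
[0.53776099 0.16407804 0.22643386] [-0.63  0.28  0.27  1.82 -0.08  1.06  1.59]
[191. 308.]
[192. 213.]
```

View pics/s4.png

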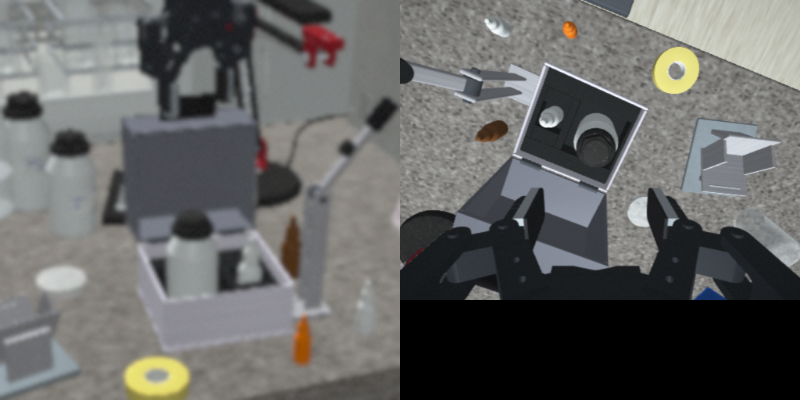

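The bottle stands upright in the well and the dropper is undisturbed. Next I go over the lid with the gripper shut, come down behind the tab, and push along the hinge arc.

```bash
cat >> plan.py <<'E'
UC=tool([0,0,-1],rz(CAR[2],[0,1,0]))
def tabtcp(a,over=0.0,gap=0.0):
    d=.008+.017*np.cos(a)
    return incar(lidp(a,[-(.138+d),0,.044-over+gap])[0]+[.011,0,0])
E
python3 - <<'E'
from plan import *
p,r=cur();A=tabtcp(1.556,gap=.012);print(A,tabtcp(0))
st=rows([(p+[0,0,.075],r,4),(A+[0,0,.085],UC,8),(A,UC,8),(A,UC,4)],0)
print(st[0]);n=24
way=[(tabtcp(a,over=.003),UC,1) for a in np.linspace(1.5,0,n)]
rows([(tabtcp(1.556,0),UC,2)]+way,0,st)
E
```

```text
[0.67442686 0.1305297  0.21206408] [0.45792596 0.14247099 0.109     ]
0 0 0 -1.9 0 0 0; 0 0 0 -1.8 0 0 0; 0 0 0 -1.9 0 0 0; 0 0 0 -1.9 0 0 0; 0 -1.5 -1 0.1 -0 -0 2.9; 0 -1.5 -0.9 0 -0 -0 2.9; 0 -1.5 -0.8 0.1 -0 -0 2.9; 0 -1.6 -0.8 0.1 -0 -0 2.9; 0 -1.6 -0.6 0 -0 -0 2.9; 0 -1.6 -0.6 0.1 -0 -0.1 2.9; 0 -1.7 -0.5 0 -0 0 2.9; 0 -1.7 -0.4 0.1 -0 0 2.9
0 -0 -0 1.1 -0 0 -0; 0 -0 -0 1 -0 0 -0; 0 -0 -0 1.1 -0 0 -0; 0 -0 -0 1.1 -0 0 -0; 0 -0 -0 1 -0 0 -0; 0 -0 -0 1.1 -0 0 -0; 0 -0 -0 1 -0 0 -0; 0 -0 -0 1.1 -0 0 -0; 0 -0 -0 0 -0 0 -0; 0 -0 -0 0 -0 0 -0; 0 -0 -0 0 -0 0 -0; 0 -0 -0 0 -0 0 -0
[0.67416408 0.13065389 0.21212744]
0 0.6 -0 0 -0 0 -0; 0 0.6 -0 0 -0 0 -0; 0 1.1 -0 -0.3 -0 0 -0; 0 1 -0 -0.2 -0 0 -0; 0 1 -0 -0.2 -0 0 -0; 0 1.1 -0 -0.2 -0 0 -0; 0 1 -0 -0.1 -0 0 -0; 0 1.1 -0 0.1 -0 0 -0; 0 1 -0 0 -0 0 -0; 0 1.1 -0 0.2 -0 0 -0; 0 1 -0 0.2 -0 0 -0; 0 1.1 -0 0.3 -0 0 -0
0 1 -0 0.4 -0 0 -0; 0 1 -0 0.5 -0 0 -0; 0 0.9 -0 0.5 -0 0 -0; 0 0.9 -0 0.6 -0 0 -0; 0 0.9 -0 0.6 -0 0 -0; 0 0.8 -0 0.7 -0 0 -0; 0 0.8 -0 0.8 -0 0 -0; 0 0.7 -0 0.8 -0 0 -0; 0 0.7 -0 0.9 -0 0 -0; 0 0.6 -0 1 -0 0 -0; 0 0.5 -0 0.9 -0 0 -0; 0 0.5 -0 1 -0 0 -0
0 0.4 -0 1 -0 0 -0; 0 0.3 -0 1.1 -0 0 -0
```

move_arm:
  commands: "0 0 0 -1.9 0 0 0; 0 0 0 -1.8 0 0 0; 0 0 0 -1.9 0 0 0; 0 0 0 -1.9 0 0 0; 0 -1.5 -1 0.1 0 0 2.9; 0 -1.5 -0.9 0 0 0 2.9; 0 -1.5 -0.8 0.1 0 0 2.9; 0 -1.6 -0.8 0.1 0 0 2.9; 0 -1.6 -0.6 0 0 0 2.9; 0 -1.6 -0.6 0.1 0 0 2.9; 0 -1.7 -0.5 0 0 0 2.9; 0 -1.7 -0.4 0.1 0 0 2.9"
  force: 40

```text
t: 13.05
eef_pos: [0.6751, 0.1306, 0.2975]
tool_rot: [-0.0, 0.029, 1.0, 0.0]
contact_force: [0.5, -0.2, 0.4]
gripper_width: 0.002
```

move_arm:
  commands: "0 0 0 0 0 0 0; 0 0 0 0 0 0 0; 0 0 0 0 0 0 0; 0 0 0 0 0 0 0"

```text
t: 13.38
eef_pos: [0.6737, 0.1313, 0.2979]
tool_rot: [-0.0, 0.027, 1.0, 0.0]
contact_force: [0.2, -0.4, -0.1]
gripper_width: 0.0
```

```bash
python3 - <<'E'
from plan import *
o=bot.get_obs();p,r=cur();print(p,r.as_matrix().round(3),np.round(o["q"],2),o["gripper_width"])
c=bot.read_camera("wrist");np.savez("w4.npz",K=c["K"],he=c["hand_eye"],p=p,q=r.as_quat());w=np.load("w4.npz")
s=bot.read_camera("side")["img"][70:190,200:320,::-1]
A=np.zeros((400,800,3),np.uint8);A[:300,:400]=cv2.resize(c["img"][:,:,::-1],(400,300));A[:,400:]=cv2.resize(s,(400,400),interpolation=cv2.INTER_CUBIC);cv2.imwrite("pics/w4.png",A)
for a in(1.5,1.556,1.62): print(a,(wproj(w,[incar(lidp(a,[-.166,yy,.044])[0]) for yy in(.035,-.035)])[0]*.78125).round(),((proj("side",incar(lidp(a,[-.166,0,.036])[0]))[0]-[200,70])/.3).round())
E
```

```text
[0.67378764 0.13127311 0.29820723] [[-0.999  0.055 -0.   ]
 [ 0.055  0.999  0.001]
 [ 0.     0.001 -1.   ]] [-0.54  0.45  0.38  1.43 -0.17  1.29  1.37] 0.0018768304530538613
1.5 [[230. 124.]
 [158. 124.]] [190. 214.]
1.556 [[229. 133.]
 [159. 133.]] [186. 212.]
1.62 [[228. 143.]
 [160. 143.]] [183. 211.]
```

View pics/w4.png

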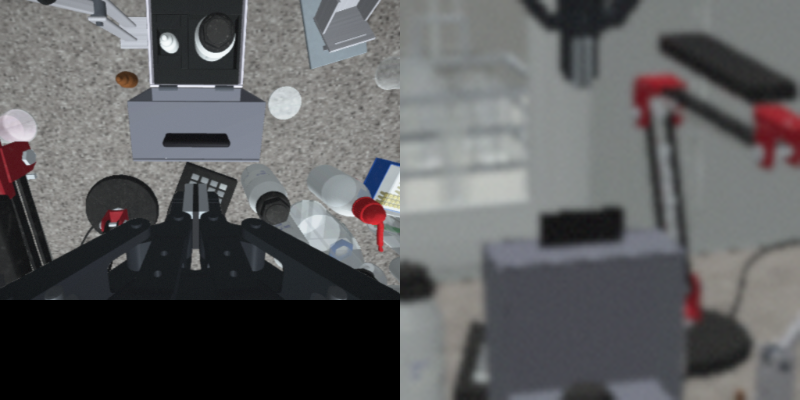

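The wrist view puts the tab's far edge at y≈147, against 133 predicted for 1.556, and the side view leans the same way. So the lid angle is about 1.64. I replan the descent farther back.

```bash
python3 - <<'E'
from plan import *
p,r=cur();A=tabtcp(1.64,gap=.012);print(A)
st=rows([([A[0],A[1],p[2]],UC,2),(A,UC,7),(A,UC,3)],0)
way=[(tabtcp(a,over=.003),UC,1) for a in np.linspace(1.58,0,24)]
rows([(tabtcp(1.64,0),UC,2)]+way,0,st)
E
```

```text
[0.68645895 0.12986606 0.20560551]
0 -0.6 -0 0 0 0 -0; 0 -0.6 -0 0 0 0 -0; 0 -0 -0 1.3 0 0 -0; 0 -0 -0 1.3 0 0 -0; 0 -0 -0 1.4 0 0 -0; 0 -0 -0 1.3 0 0 -0; 0 -0 -0 1.3 0 0 -0; 0 -0 -0 1.3 0 0 -0; 0 -0 -0 1.4 0 0 -0; 0 -0 -0 -0 0 0 -0; 0 -0 -0 -0 0 0 -0; 0 -0 -0 -0 0 0 -0
0 0.6 -0 -0.1 0 0 -0; 0 0.6 -0 -0 0 0 -0; 0 1.1 -0 -0.4 0 0 -0; 0 1 -0 -0.4 0 0 -0; 0 1.1 -0 -0.3 0 0 -0; 0 1.1 -0 -0.2 0 0 -0; 0 1 -0 -0.2 0 0 -0; 0 1.2 -0 -0 0 0 -0; 0 1.1 -0 -0 0 0 -0; 0 1.1 -0 0.1 0 0 -0; 0 1.1 -0 0.1 0 0 -0; 0 1.1 -0 0.3 0 0 -0
0 1.1 -0 0.3 0 0 -0; 0 1 -0 0.5 0 0 -0; 0 1.1 -0 0.5 0 0 -0; 0 1 -0.1 0.6 0 0 -0; 0 0.9 0 0.6 0 0 -0; 0 0.9 0 0.7 0 0 -0; 0 0.8 0 0.8 0 0 -0; 0 0.8 0 0.9 0 0 -0; 0 0.7 0 0.9 0 0 -0; 0 0.7 0 1 0 0 -0; 0 0.5 0 1 0 0 -0; 0 0.5 0 1 0 0 -0
0 0.4 0 1.1 0 0 -0; 0 0.4 0 1.1 0 0 -0
```

move_arm:
  commands: "0 -0.6 0 0 0 0 0; 0 -0.6 0 0 0 0 0; 0 0 0 1.3 0 0 0; 0 0 0 1.3 0 0 0; 0 0 0 1.4 0 0 0; 0 0 0 1.3 0 0 0; 0 0 0 1.3 0 0 0; 0 0 0 1.3 0 0 0; 0 0 0 1.2 0 0 0; 0 0 0 0 0 0 0; 0 0 0 0 0 0 0; 0 0 0 0 0 0 0"

```text
t: 14.68
eef_pos: [0.6868, 0.1302, 0.2075]
tool_rot: [0.0, 0.028, 1.0, 0.0]
contact_force: [0.6, 0.4, 0.2]
gripper_width: -0.001
```

move_arm:
  commands: "0 0.6 0 0 0 0 0; 0 0.6 0 0 0 0 0; 0 1.1 0 -0.3 0 0 0; 0 1 0 -0.4 0 0 0; 0 1.1 0 -0.3 0 0 0; 0 1.1 0 -0.2 0 0 0"

```text
t: 15.18
eef_pos: [0.6306, 0.1334, 0.2199]
tool_rot: [0.0, 0.028, 1.0, 0.0]
contact_force: [-0.4, 0.4, 0.6]
gripper_width: -0.002
```

```bash
python3 - <<'E'
from plan import *
o=bot.get_obs();p,r=cur();print(p,o["contact_force"])
for i in range(2):
    im=bot.read_camera("side")["img"].astype(int);cv2.imwrite("pics/sx.png",im[:,:,::-1])
print(bot.get_obs()["contact_force"],cur()[0])
m=(im.max(2)<50).astype(np.uint8);n,l,st,ce=cv2.connectedComponentsWithStats(m[60:220,200:330])
for i in range(1,n):
    if st[i,4]>40: print(st[i]+[200,60,0,0,0])
for a in(1.64,1.5,1.4,1.3,1.2,1.1): print(a,proj("side",[incar(lidp(a,[x,yy,.036])[0]) for x,yy in((-.166,.035),(-.138,-.035))]).round(0).ravel(), proj("side",incar(lidp(a,[-.138,.075,0])[0])).round())
E
```

```text
[0.62996561 0.133724   0.21997219] [-0.03184936 -0.50299425 -0.15407721]
[ 0.52093954 -0.46432736  0.15325947] [0.63133533 0.13345817 0.21941509]
[ 236   62   69   57 1448]
[279  81  39  19 313]
[243 133  23  10 194]
[200 151   9   9  66]
[286 165  18  17 188]
[248 188  17   9 117]
[269 204   8  16 104]
1.64 [241. 134. 267. 142.] [[230. 150.]]
1.5 [244. 135. 269. 143.] [[231. 153.]]
1.4 [245. 137. 271. 144.] [[233. 155.]]
1.3 [247. 139. 273. 146.] [[234. 159.]]
1.2 [249. 142. 274. 148.] [[235. 162.]]
1.1 [250. 146. 276. 151.] [[236. 166.]][ WARN:0@2.381] global loadsave.cpp:1063 imwrite_ Unsupported depth image for selected encoder is fallbacked to CV_8U.
```

```bash
python3 - <<'E'
from plan import *
p,r=cur();print(proj("side",[p,p+[0,0,.1]]),proj("top",[p]))
w=np.load("w4.npz")
print("w4 tcp->",w["p"], wproj(w,w["p"])[0]*.78125)
# triangulate tab from w4 (front top edge y~134/back 147, x 163..229) and side (242.5..266.5,133)
for v in(134,140,147):
  f=lambda P:np.r_[proj("side",P)[0]-[254.5,133],wproj(w,P)[0][0]-[196/.78125,v/.78125]]
  s=least_squares(f,[.63,.13,.22]);P=s.x;print(v,P,pose([0,0,-CAR[2]],P-[CAR[0],CAR[1],0])[0],f(P).round(1))
for n,cc in(("hood far roof edge",(196,160)),("hood near edge",(196,101))):
  pass
for a in(1.5,1.556,1.64): print(a,(wproj(w,[incar(lidp(a,q)[0]) for q in((-.138,.075,.072),(-.138,.075,0),(0,.075,0),(-.138,.0,.036),(-.166,.0,.036))])[0]*.78125).round().tolist())
E
cd pics; python3 -c "
import cv2,sys;sys.path.insert(0,'..')
a=cv2.imread('sx.png')[60:220,190:350];a=cv2.resize(a,(600,600),interpolation=cv2.INTER_CUBIC);cv2.imwrite('sx2.png',a)"
```

```text
[[256.89390855 139.83759925]
 [257.34197031 101.40869608]] [[268.87787752 152.31565414]]
w4 tcp-> [0.67378764 0.13127311 0.29820723] [[194.49502033 181.68087888]]
134 [0.65202944 0.13373709 0.2307873 ] [0.11128989 0.00196905 0.2307873 ] [-0.3 -0.  -0.1 -0. ]
140 [0.65861739 0.13324767 0.22872098] [0.1178948  0.00184318 0.22872098] [-0.9 -0.1 -0.3 -0.1]
147 [0.66656543 0.13265016 0.22625793] [0.12586369 0.0016843  0.22625793] [-1.6 -0.2 -0.5 -0.2]
1.5 [[262.0, 147.0], [266.0, 80.0], [241.0, 86.0], [194.0, 114.0], [194.0, 116.0]]
1.556 [[260.0, 153.0], [265.0, 87.0], [241.0, 86.0], [194.0, 121.0], [194.0, 125.0]]
1.64 [[258.0, 161.0], [264.0, 98.0], [241.0, 86.0], [194.0, 131.0], [194.0, 138.0]]
```

View pics/sx2.png

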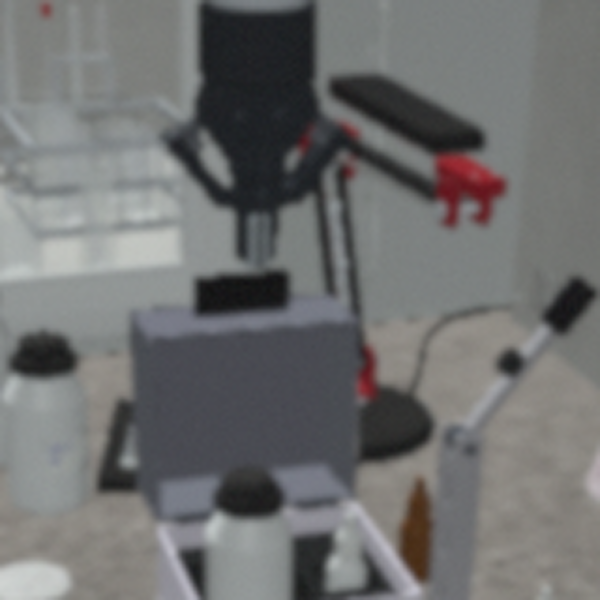

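```bash
python3 - <<'E'
from plan import *
P=np.load("w4.npz")["p"]
for dz in(0,.01,.02,.025): print(dz,proj("side",P+[0,0,dz]).round(1),wproj(np.load("w4.npz"),P+[0,0,dz])[0]*.78125, "now",proj("side",cur()[0]+[0,0,dz]).round(1))
print(cur()[0])
E
```

```text
0 [[252.7 105.2]] [[194.49502033 181.68087888]] now [[256.9 139.9]]
0.01 [[252.7 101.3]] [[194.45867329 187.37084398]] now [[257.  136.2]]
0.02 [[252.7  97.5]] [[194.41800634 193.73706965]] now [[257.  132.5]]
0.025 [[252.7  95.5]] [[194.39580486 197.21260948]] now [[257.1 130.6]]
[0.63175407 0.13306483 0.21867336]
```

The reported TCP lies about 25 mm beyond the visible fingertip. Both side pictures show this, it explains the cap grip, and it is why the fingers passed over the tab. I allow for it in the moves from here on.

```bash
sed -i 's/+\[.011,0,0\])/+[.011,0,-.025])/' plan.py; python3 - <<'E'
from plan import *
p,r=cur();A=tabtcp(1.64,gap=.012)+[0,0,.003];print(A,tabtcp(0))
st=rows([(p+[0,0,.03],UC,2),([A[0],A[1],p[2]+.03],UC,5),(A,UC,4),(A,UC,1)],0)
way=[(tabtcp(a,over=.003),UC,1) for a in np.linspace(1.58,0,24)]
rows([(tabtcp(1.64,0),UC,2)]+way,0,st)
E
```

```text
[0.68645895 0.12986606 0.18360551] [0.45792596 0.14247099 0.084     ]
0 0 -0 -1.5 -0 -0 -0; 0 0 -0 -1.5 -0 -0 -0; 0 -1.1 -0 -0 -0 -0 -0; 0 -1.1 -0 -0 -0 -0 -0; 0 -1.1 -0 -0 -0 -0 -0; 0 -1.1 -0 -0 -0 -0 -0; 0 -1.1 -0 -0 -0 -0 -0; 0 0 -0 1.6 -0 -0 -0; 0 0 -0 1.7 -0 -0 -0; 0 0 -0 1.6 -0 -0 -0; 0 0 -0 1.6 -0 -0 -0; 0 0 -0 0 -0 -0 -0
0 0.6 -0 0.1 -0 -0 -0; 0 0.6 -0 0.1 -0 -0 -0; 0 1.2 -0 -0.4 -0 -0 -0; 0 1 -0 -0.4 -0 -0 -0; 0 1 -0 -0.3 -0 -0 -0; 0 1.1 -0 -0.2 -0 -0 -0; 0 1.1 -0 -0.1 -0 -0 -0; 0 1.1 -0 -0.1 -0 -0 -0; 0 1.1 -0 0 -0 -0 -0; 0 1.1 -0 0.1 -0 -0 -0; 0 1.1 -0 0.2 -0 -0 -0; 0 1.1 -0 0.3 -0 -0 -0
0 1.1 -0 0.3 -0 -0 -0; 0 1.1 -0 0.4 -0 -0 -0; 0 1 -0 0.5 -0 -0 -0; 0 1 -0 0.6 -0 -0 -0; 0 1 -0 0.7 -0 -0 -0; 0 0.8 -0 0.7 -0 -0 -0; 0 0.9 -0 0.8 -0 -0 -0; 0 0.8 -0 0.8 -0 -0 -0; 0 0.7 -0 1 -0 -0 -0; 0 0.6 -0 0.9 -0 -0 -0; 0 0.6 -0 1 -0 -0 -0; 0 0.5 -0 1.1 -0 -0 -0
0 0.4 -0 1.1 -0 -0 -0; 0 0.3 -0 1.1 -0 -0 -0
```

move_arm:
  commands: "0 0 0 -1.5 0 0 0; 0 0 0 -1.5 0 0 0; 0 -1.1 0 0 0 0 0; 0 -1.1 0 0 0 0 0; 0 -1.1 0 0 0 0 0; 0 -1.1 0 0 0 0 0; 0 -1.1 0 0 0 0 0; 0 0 0 1.6 0 0 0; 0 0 0 1.7 0 0 0; 0 0 0 1.6 0 0 0; 0 0 0 1.4 0 0 0; 0 0 0 0 0 0 0"

```text
t: 16.68
eef_pos: [0.6844, 0.1298, 0.1822]
tool_rot: [-0.003, 0.028, 1.0, -0.001]
contact_force: [-0.8, 0.2, -0.4]
gripper_width: 0.0
```

move_arm:
  commands: "0 0 0 0 0 0 0; 0 0.6 0 0 0 0 0; 0 0.6 0 0 0 0 0; 0 1.2 0 -0.3 0 0 0; 0 1 0 -0.4 0 0 0; 0 1 0 -0.3 0 0 0"

```text
t: 17.18
eef_pos: [0.6422, 0.1326, 0.1973]
tool_rot: [0.001, 0.028, 1.0, 0.0]
contact_force: [4.1, -0.3, -1.4]
gripper_width: -0.001
```

Contact: 4 N against the push. I continue along the arc.

move_arm:
  commands: "0 1.1 0 -0.2 0 0 0; 0 1.1 0 -0.1 0 0 0; 0 1.1 0 -0.1 0 0 0; 0 1.1 0 0 0 0 0; 0 1.1 0 0.1 0 0 0; 0 1.1 0 0.2 0 0 0; 0 1.1 0 0.3 0 0 0"

```text
t: 17.77
eef_pos: [0.5651, 0.1371, 0.1951]
tool_rot: [0.001, 0.028, 1.0, 0.001]
contact_force: [1.6, -0.1, 0.7]
gripper_width: 0.004
```

move_arm:
  commands: "0 1.1 0 0.3 0 0 0; 0 1.1 0 0.4 0 0 0; 0 1 0 0.5 0 0 0; 0 1 0 0.6 0 0 0; 0 1 0 0.7 0 0 0"

```text
t: 18.18
eef_pos: [0.5132, 0.1401, 0.1699]
tool_rot: [0.001, 0.028, 1.0, 0.001]
contact_force: [1.8, 0.9, 0.1]
gripper_width: -0.003
```

```bash
python3 - <<'E'
from plan import *
p,r=cur();o=bot.get_obs();print(p,o["contact_force"])
im=bot.read_camera("side")["img"];cv2.imwrite("pics/sy.png",im[:,:,::-1])
w=bot.read_camera("wrist")["img"];cv2.imwrite("pics/wy.png",w[:,:,::-1])
m=(im.max(2)<55).astype(np.uint8);n,l,st,ce=cv2.connectedComponentsWithStats(m[60:260,200:330])
for i in range(1,n):
    if st[i,4]>40: print(st[i]+[200,60,0,0,0])
print("tip",proj("side",p+[0,0,.025]))
for a in(1.64,1.2,1.0,.9,.8,.7,.6): print(a,proj("side",[incar(lidp(a,[-.166,yy,.036])[0]) for yy in(.035,-.035)]).round(0).ravel())
E
```

```text
[0.51110025 0.13988189 0.16869753] [-0.21686995  0.49243943  0.17580566]
[257  82  61  19 430]
[ 249   96   56   69 1707]
[200 151  10   9  73]
[217 168  14  23 109]
[256 168  30   7 123]
[247 190  19   7  93]
[269 203   9  17 116]
tip [[270.63601784 166.99537461]]
1.64 [241. 134. 267. 132.]
1.2 [249. 142. 276. 140.]
1.0 [252. 150. 280. 148.]
0.9 [254. 155. 282. 153.]
0.8 [256. 161. 284. 158.]
0.7 [257. 167. 286. 164.]
0.6 [259. 174. 287. 171.]
```

The tab is at columns 256–285, rows 168–174 in the side image, so the lid angle is about 0.67 and it is following. I continue to shut.

move_arm:
  commands: "0 0.8 0 0.7 0 0 0; 0 0.9 0 0.8 0 0 0; 0 0.8 0 0.8 0 0 0; 0 0.7 0 1 0 0 0; 0 0.6 0 0.9 0 0 0; 0 0.6 0 1 0 0 0; 0 0.5 0 1.1 0 0 0; 0 0.4 0 1 0 0 0; 0 0.3 0 0.9 0 0 0; 0 0 0 0 0 0 0; 0 0 0 0 0 0 0"

```text
t: 19.3
eef_pos: [0.4571, 0.1426, 0.0865]
tool_rot: [-0.001, 0.028, 1.0, -0.0]
contact_force: [-0.3, -0.1, 0.4]
gripper_width: -0.001
```

move_arm:
  commands: "0 0 0 0.2 0 0 0; 0 0 0 0.2 0 0 0; 0 0 0 0.2 0 0 0; 0 0 0 0 0 0 0; 0 0 0 0 0 0 0; 0 0 0 0 0 0 0"

```text
t: 19.8
eef_pos: [0.4581, 0.1431, 0.0843]
tool_rot: [-0.0, 0.028, 1.0, 0.001]
contact_force: [-13.3, -3.9, 41.4]
gripper_width: 0.002
```

move_arm:
  commands: "0 0 0 0.2 0 0 0; 0 0 0 0 0 0 0; 0 0 0 0 0 0 0; 0 0 0 0 0 0 0"

```text
t: 20.13
eef_pos: [0.4582, 0.1432, 0.0839]
tool_rot: [-0.0, 0.028, 1.0, 0.002]
contact_force: [-19.5, -5.7, 63.8]
gripper_width: -0.002
```

Hard stop at reported z = 0.084, exactly the value for a shut lid. I plan the clamp push the same way (fingers are 29 mm over their backs when shut) and re-measure the grip angle first.

```bash
cat >> plan.py <<'E'
def barpt(a,u,v): return clp(a,[0,u,v])[0]
def gripC(a,over=0.0):
    if a>=np.pi/2:
        C=barpt(a,.131,.011-over)-[0,0,.015]
    else: C=barpt(a,.116+.010*(1-np.sin(a)),.011-over)
    return incar(C+[0,-.0145,-.025])
E
python3 - <<'E'
from plan import *
for n,box in(("side",(325,120,40,45)),("top",(318,180,40,30))):
    im=bot.read_camera(n)["img"];x,y,w,h=box
    m=(im[y:y+h,x:x+w].max(2)<60).astype(np.uint8);k,l,st,ce=cv2.connectedComponentsWithStats(m)
    print(n,[(st[i,:].tolist(),(ce[i]+[x,y]).round(1)) for i in range(1,k) if st[i,4]>20])
for a in(2.15,2.2,2.237,2.28): print(a,proj("side",incar(barpt(a,.112,0))).round(1),proj("top",incar(barpt(a,.112,0))).round(1))
p,r=cur();a0=2.237;A=gripC(a0)+[0,-.015,0]
H=A.copy();H[2]=.285
st=rows([(p-[0,0,.003],UC,0)] if 0 else [([p[0]-.005,p[1],.285],UC,8),([p[0],.05,.285],UC,4),(H,UC,6),(H,UC,2),(A,UC,4),(A,UC,2)],0);print(A,st[0])
way=[(gripC(a,over=.003),UC,1) for a in np.linspace(a0-.05,0,28)]
rows([(gripC(a0),UC,2)]+way,0,st)
E
```

```text
side [([10, 15, 14, 14, 100], array([341.3, 141. ]))]
top [([11, 11, 14, 8, 95], array([336. , 194.8])), ([0, 13, 5, 7, 27], array([319.9, 196.2]))]
2.15 [[339.1 139.5]] [[334.1 194.5]]
2.2 [[340.7 140.6]] [[335.7 194.7]]
2.237 [[341.8 141.4]] [[336.8 195. ]]
2.28 [[343.  142.5]] [[338.1 195.2]]
0 0.1 0 -2.5 0 -0 -0; 0 0 0 -2.5 0 -0 -0; 0 0.1 0 -2.5 0.1 -0 -0; 0 0.1 0 -2.6 -0 -0 -0.1; 0 0 0 -2.5 0 -0 0; 0 0.1 0 -2.5 0 -0 0; 0 0 0 -2.5 0.1 -0 0; 0 0.1 0 -2.5 -0 -0 -0; 0 -0.2 -2.3 -0 -0 -0 -0; 0 -0.3 -2.3 -0 -0 -0 -0; 0 -0.2 -2.3 -0 -0 -0 -0; 0 -0.3 -2.4 -0 -0 -0 -0
0 -1 -2.4 -0 -0 -0 -0; 0 -0.9 -2.3 -0 -0 -0 -0; 0 -1 -2.4 -0 -0 -0 -0; 0 -1 -2.3 -0 -0 -0 -0; 0 -1 -2.4 -0 -0 -0 -0; 0 -0.9 -2.3 -0 -0 -0 -0; 0 -0 -0 -0 -0 -0 -0; 0 -0 -0 -0 -0 -0 -0; 0 -0 -0 2 -0 -0 -0; 0 -0 -0 1.9 -0 -0 -0; 0 -0 -0 2 -0 -0 -0; 0 -0.1 -0 2 -0 -0 -0
0 0 -0 -0 -0 -0 -0; 0 0 -0 -0 -0 -0 -0
[ 0.50876368 -0.09477271  0.20619066] [ 0.50923019 -0.09442152  0.20589753]
0 0.1 0.7 -0 -0 -0 -0; 0 0 0.8 -0 -0 -0 -0; 0 0 0.7 -0.6 -0 -0 -0; 0 0 0.9 -0.7 -0 -0 -0; 0 0 0.9 -0.5 -0 -0 -0; 0 0 0.9 -0.5 -0 -0 -0; 0 0 1 -0.4 -0 -0 -0; 0 0 1 -0.4 -0 -0 -0; 0 0 1 -0.2 -0 -0 -0; 0 0 1.1 -0.2 -0 -0 -0; 0 0 1 -0 -0 -0 -0; 0 0 0.9 -0 -0 -0 -0
0 0 1 0 -0 -0 -0; 0 0 0.9 0.2 -0 -0 -0; 0 0 0.9 0.2 -0 -0 -0; 0 0 0.9 0.3 -0 -0 -0; 0 0 0.9 0.3 -0 -0 -0; 0 0 0.9 0.4 -0 -0 -0; 0 0 0.8 0.5 -0 -0 -0; 0 0 0.8 0.5 -0 -0 -0; 0 0 0.8 0.6 -0 -0 -0; 0 0 0.7 0.7 -0 -0 -0; 0 0 0.7 0.7 -0 -0 -0; 0 0 0.6 0.8 -0 -0 -0
0 0 0.5 0.8 -0 -0 -0; 0 0 0.5 0.9 -0 -0 -0; 0 0 0.4 0.9 -0 -0 -0; 0 0 0.4 1 -0 -0 -0; 0 0 0.2 1 -0 -0 -0; 0 0 0.2 1 -0 -0 -0
```

move_arm:
  commands: "0 0 0 -1 0 0 0; 0 0.1 0 -2.5 0 0 0; 0 0.1 0 -2.8 0 0 0; 0 0.1 0 -2.8 0 0 0; 0 0 0 -2.8 0 0 0; 0 0.1 0 -2.8 0 0 0; 0 0 0 -2.8 0 0 0; 0 0.1 0 -2.8 0 0 0; 0 -0.2 -2.3 0 0 0 0; 0 -0.3 -2.3 0 0 0 0; 0 -0.2 -2.3 0 0 0 0; 0 -0.3 -2.4 0 0 0 0"

```text
t: 21.33
eef_pos: [0.4575, 0.0488, 0.2824]
tool_rot: [0.0, 0.028, 1.0, 0.001]
contact_force: [-0.6, 0.2, -1.0]
gripper_width: 0.003
```

move_arm:
  commands: "0 -1 -2.4 0 0 0 0; 0 -0.9 -2.3 0 0 0 0; 0 -1 -2.4 0 0 0 0; 0 -1 -2.3 0 0 0 0; 0 -1 -2.4 0 0 0 0; 0 -0.9 -2.3 0 0 0 0; 0 0 0 0 0 0 0; 0 0 0 0 0 0 0; 0 0 0 0 0 0 0; 0 0 0 0 0 0 0"

```text
t: 22.17
eef_pos: [0.5074, -0.093, 0.2818]
tool_rot: [-0.0, 0.027, 1.0, 0.0]
contact_force: [0.4, -0.1, -0.3]
gripper_width: -0.001
```

```bash
python3 - <<'E'
from plan import *
p,r=cur();a0=2.22;A=gripC(a0)+[0,-.015,0];print(p,A,np.round(bot.get_obs()["q"],2))
st=rows([([A[0],A[1],p[2]],UC,2),(A,UC,6),(A,UC,4)],0)
way=[(gripC(a,over=.003),UC,1) for a in np.linspace(a0-.05,0,28)]
rows([(gripC(a0),UC,2)]+way,0,st)
# lid angle from side image
im=bot.read_camera("side")["img"];m=(im.max(2)<55).astype(np.uint8);n,l,s,ce=cv2.connectedComponentsWithStats(m[180:240,230:320])
print([(s[i]+[230,180,0,0,0]).tolist() for i in range(1,n) if s[i,4]>30]);print(proj("side",[incar(lidp(0,[x,yy,.036])[0]) for x in(-.166,-.138) for yy in(.035,-.035)]).round(0).tolist())
E
```

```text
[ 0.50747888 -0.09304265  0.28188512] [ 0.50885445 -0.09312711  0.2077    ] [-0.46  0.15  0.59  1.87 -0.09  1.15  1.68]
0 -0.1 -0 -0 0 -0 0; 0 -0 -0 -0 0 -0 0.1; 0 -0 -0 1.2 0 -0 -0; 0 -0 -0 1.3 0 -0 -0; 0 -0 -0 1.2 0 -0 -0; 0 -0 -0 1.2 0 -0 -0; 0 -0 -0 1.3 0 -0 -0; 0 -0 -0 1.2 0 -0 -0; 0 -0 -0 0 0 -0 -0; 0 -0 -0 0 0 -0 -0; 0 -0 -0 0 0 -0 -0; 0 -0 -0 0 0 -0 -0
0 0 0.7 0 0 -0 -0; 0 0 0.8 0 0 -0 -0; 0 0 0.7 -0.6 0 -0 -0; 0 0 0.9 -0.6 0 -0 -0; 0 0 0.9 -0.5 0 -0 -0; 0 0 0.9 -0.5 0 -0 -0; 0 0 1 -0.4 0 -0 -0; 0 0 1 -0.3 0 -0 -0; 0 0 1.1 -0.2 0 -0 -0; 0 0 1 -0.2 0 -0 -0; 0 0 1 -0 0 -0 -0; 0 0 0.9 -0 0 -0 -0
0 0 1 0.1 0 -0 -0; 0 0 0.9 0.1 0 -0 -0; 0 0 0.9 0.2 0 -0 -0; 0 0 0.9 0.3 0 -0 -0; 0 0 0.9 0.4 0 -0 -0; 0 0 0.8 0.4 0 -0 -0; 0 0 0.9 0.5 0 -0 -0; 0 0 0.8 0.5 0 -0 -0; 0 0 0.7 0.6 0 -0 -0; 0 0 0.7 0.7 0 -0 -0; 0 0 0.7 0.7 0 -0 -0; 0 0 0.6 0.8 0 -0 -0
0 0 0.5 0.8 0 -0 -0; 0 0 0.5 0.9 0 -0 -0; 0 0 0.4 0.9 0 -0 -0; 0 0 0.3 0.9 0 -0 -0; 0 0 0.3 1 0 -0 -0; 0 0 0.2 1 0 -0 -0
[[261, 206, 31, 10, 220]]
[[264.0, 217.0], [292.0, 213.0], [261.0, 211.0], [288.0, 207.0]]
```

The tab is at columns 261–292, rows 206–216, as predicted for a shut lid. Now the clamp.

move_arm:
  commands: "0 -0.1 0 0 0 0 0; 0 0 0 1.2 0 0 0; 0 0 0 1.3 0 0 0; 0 0 0 1.2 0 0 0; 0 0 0 1.2 0 0 0; 0 0 0 1.3 0 0 0; 0 0 0 1.2 0 0 0; 0 0 0 0 0 0 0; 0 0 0 0 0 0 0; 0 0 0 0 0 0 0"

```text
t: 23.15
eef_pos: [0.5091, -0.0943, 0.2086]
tool_rot: [0.0, 0.028, 1.0, 0.0]
contact_force: [-0.0, -0.9, -0.1]
gripper_width: -0.005
```

move_arm:
  commands: "0 0 0.7 0 0 0 0; 0 0 0.8 0 0 0 0; 0 0 0.7 -0.6 0 0 0; 0 0 0.9 -0.6 0 0 0; 0 0 0.9 -0.5 0 0 0; 0 0 0.9 -0.5 0 0 0"

```text
t: 23.65
eef_pos: [0.5115, -0.0445, 0.2309]
tool_rot: [0.0, 0.028, 1.0, 0.0]
contact_force: [-0.5, -1.0, 1.2]
gripper_width: -0.002
```

move_arm:
  commands: "0 0 1 -0.4 0 0 0; 0 0 1 -0.3 0 0 0; 0 0 1.1 -0.2 0 0 0; 0 0 1 -0.2 0 0 0; 0 0 1 0 0 0 0; 0 0 0.9 0 0 0 0"

```text
t: 24.15
eef_pos: [0.5147, 0.016, 0.2409]
tool_rot: [-0.0, 0.027, 1.0, 0.0]
contact_force: [1.0, -1.4, -0.0]
gripper_width: 0.001
```

```bash
cat > gr.py <<'E'
from plan import *
p,r=cur();print(p,bot.get_obs()["contact_force"])
print("tip",proj("side",p+[0,0,.025]))
im=bot.read_camera("side")["img"];m=(im.max(2)<60).astype(np.uint8);n,l,s,ce=cv2.connectedComponentsWithStats(m[110:240,240:370])
print([((s[i]+[240,110,0,0,0]).tolist(),(ce[i]+[240,110]).round()) for i in range(1,n) if s[i,4]>30])
for a in(2.2,1.9,1.7,1.5,1.3,1.1,.9,.7,.5,.3,.15,0): print(a,proj("side",incar(barpt(a,.112,0))).round(),end=" ")
E
python3 gr.py
```

```text
[0.51455041 0.01685239 0.24052333] [-0.26594928  0.64826936 -0.40624302]
tip [[319.24673788 132.56984663]]
[([301, 110, 37, 34, 351], array([317., 121.])), ([262, 164, 17, 7, 74], array([270., 167.])), ([288, 164, 17, 17, 179], array([296., 172.])), ([261, 205, 31, 11, 238], array([276., 210.]))]
2.2 [[341. 141.]] 1.9 [[330. 135.]] 1.7 [[322. 134.]] 1.5 [[313. 135.]] 1.3 [[305. 137.]] 1.1 [[296. 141.]] 0.9 [[288. 146.]] 0.7 [[282. 153.]] 0.5 [[276. 161.]] 0.3 [[273. 169.]] 0.15 [[271. 175.]] 0 [[270. 182.]]
```

move_arm:
  commands: "0 0 1 0.1 0 0 0; 0 0 0.9 0.1 0 0 0; 0 0 0.9 0.2 0 0 0; 0 0 0.9 0.3 0 0 0; 0 0 0.9 0.4 0 0 0; 0 0 0.8 0.4 0 0 0; 0 0 0.9 0.5 0 0 0; 0 0 0.8 0.5 0 0 0"

```text
t: 24.97
eef_pos: [0.5186, 0.0865, 0.2153]
tool_rot: [-0.0, 0.028, 1.0, 0.0]
contact_force: [0.3, -1.5, 0.1]
gripper_width: 0.0
```

```bash
python3 gr.py
```

```text
[0.5178537  0.08723541 0.21467491] [ 0.1069801  -0.57132106 -0.14611375]
tip [[290.9588859  145.39718974]]
[([269, 110, 50, 47, 837], array([292., 124.])), ([288, 163, 17, 18, 173], array([296., 172.])), ([262, 164, 17, 7, 75], array([270., 167.])), ([261, 205, 31, 11, 239], array([276., 210.]))]
2.2 [[341. 141.]] 1.9 [[330. 135.]] 1.7 [[322. 134.]] 1.5 [[313. 135.]] 1.3 [[305. 137.]] 1.1 [[296. 141.]] 0.9 [[288. 146.]] 0.7 [[282. 153.]] 0.5 [[276. 161.]] 0.3 [[273. 169.]] 0.15 [[271. 175.]] 0 [[270. 182.]]
```

move_arm:
  commands: "0 0 0.7 0.6 0 0 0; 0 0 0.7 0.7 0 0 0; 0 0 0.7 0.7 0 0 0; 0 0 0.6 0.8 0 0 0; 0 0 0.5 0.8 0 0 0; 0 0 0.5 0.9 0 0 0; 0 0 0.4 0.9 0 0 0; 0 0 0.3 0.9 0 0 0; 0 0 0.3 1 0 0 0; 0 0 0.2 1 0 0 0; 0 0 0 0 0 0 0; 0 0 0 0 0 0 0"

```text
t: 26.12
eef_pos: [0.5216, 0.134, 0.1357]
tool_rot: [-0.0, 0.028, 1.0, 0.001]
contact_force: [-12.5, -4.1, 34.9]
gripper_width: -0.002
```

```bash
python3 gr.py
```

```text
[0.52158831 0.13399063 0.13568626] [-11.8096546   -3.60367827  32.94878398]
tip [[271.03247037 177.55182741]]
[([249, 110, 49, 65, 1613], array([274., 138.])), ([288, 164, 17, 11, 130], array([296., 170.])), ([263, 179, 15, 7, 92], array([270., 182.])), ([261, 205, 31, 11, 239], array([276., 210.]))]
2.2 [[341. 141.]] 1.9 [[330. 135.]] 1.7 [[322. 134.]] 1.5 [[313. 135.]] 1.3 [[305. 137.]] 1.1 [[296. 141.]] 0.9 [[288. 146.]] 0.7 [[282. 153.]] 0.5 [[276. 161.]] 0.3 [[273. 169.]] 0.15 [[271. 175.]] 0 [[270. 182.]]
```

The grip is at (270,182), exactly the a = 0 prediction, with a firm stop. A small extra press, then I withdraw.

move_arm:
  commands: "0 0 0 0.2 0 0 0; 0 0 0 0 0 0 0; 0 0 0 0 0 0 0; 0 0 0 -0.5 0 0 0; 0 0 0 -1.5 0 0 0; 0 0 0 -2.5 0 0 0; 0 0 0 -3 0 0 0; 0 0 0 -3 0 0 0; 0 0 0 -2.5 0 0 0; 0 0 0 -1 0 0 0; 0 0 0 0 0 0 0; 0 0 0 0 0 0 0"

```text
t: 27.27
eef_pos: [0.521, 0.1345, 0.27]
tool_rot: [-0.0, 0.028, 1.0, 0.0]
contact_force: [-0.0, 0.2, -0.0]
gripper_width: 0.0
```

```bash
python3 gr.py; python3 - <<'E'
from plan import *
s=bot.read_camera("side")["img"][130:290,150:350,::-1];t=bot.read_camera("top")["img"][124:250,164:354,::-1]
A=np.zeros((560,800,3),np.uint8);A[:320,:400]=cv2.resize(s,(400,320),interpolation=cv2.INTER_CUBIC);A[:265,400:]=cv2.resize(t,(400,265),interpolation=cv2.INTER_CUBIC)
w=bot.read_camera("wrist")["img"][:,:,::-1];A[320:,:320]=cv2.resize(w,(320,240));cv2.imwrite("pics/end.png",A)
E
```

```text
[0.52022756 0.13414006 0.26892336] [-0.69926442  0.32237507 -1.12496045]
tip [[272.7432062  124.72186835]]
[([279, 110, 4, 11, 31], array([280., 115.])), ([262, 164, 17, 7, 74], array([270., 167.])), ([288, 164, 17, 11, 130], array([296., 170.])), ([263, 178, 15, 8, 99], array([270., 182.])), ([261, 205, 31, 11, 242], array([276., 210.]))]
2.2 [[341. 141.]] 1.9 [[330. 135.]] 1.7 [[322. 134.]] 1.5 [[313. 135.]] 1.3 [[305. 137.]] 1.1 [[296. 141.]] 0.9 [[288. 146.]] 0.7 [[282. 153.]] 0.5 [[276. 161.]] 0.3 [[273. 169.]] 0.15 [[271. 175.]] 0 [[270. 182.]]
```

View pics/end.png

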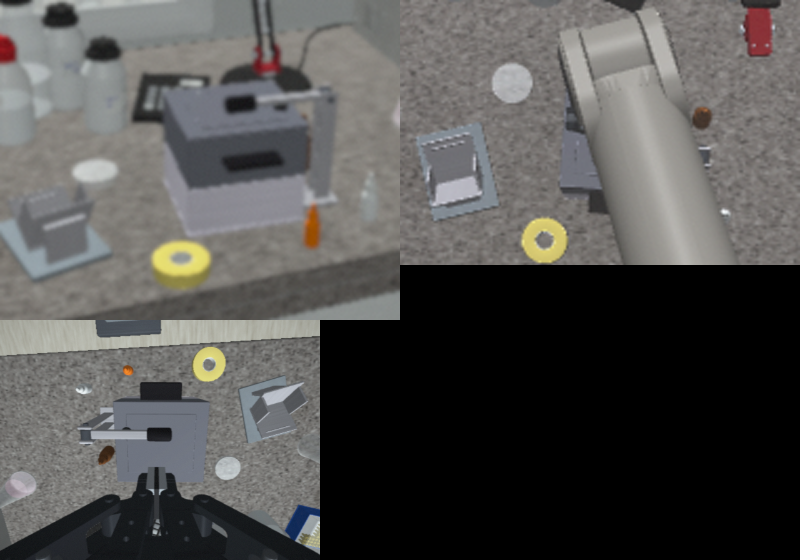

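The side view shows the lid flush and shut, with the bar level across it (grip at (240,104) in the left panel). The bystanders are in place and the arm is clear. Handing in.

```bash
python3 -c "
from station import bot
print(bot.hand_in())"
```

```text
the job is handed in; nothing more can be done
None
```

The job is done and handed in at about 27 s. The bottle stands upright in the square well, the lid is shut, and the hold-down bar was then swung over and pressed down onto the lid.

**Last checks:**
- **Bottle:** it looked upright in its well in the last view before the lid closed, and the dropper beside it looked undisturbed. I could not see inside afterwards.
- **Lid:** the tab was where a shut lid should put it in the side image, and the downward press met a hard stop at the expected height.
- **Bar:** the grip was at pixel (270,182), exactly as predicted for 0 rad, with a firm stop at about 35 N. It stayed there after I withdrew.
- **Surroundings:** the tape, dish, rest and look-alikes were in place. The flask and beaker were only partly in the last pictures. The arm was clear, with contact force about zero.

**What disagreed or went wrong:**
- The visible fingertip was about 25 mm short of the reported TCP. The first push at the lid tab therefore passed over it without touching. I corrected for this, and the second push worked.
- Because of the same offset, the bottle was gripped by its cap ring, not its body. It held without slipping.
- The first lid angle estimate was about 0.08 rad too low. I corrected it before making contact.
- The finger press on the lid tab peaked at 64 N in the readings. That is under the 120 N wrist limit. I took the 40 N limit to cover only the arm and the gripper's body, not the fingers.

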